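# Fit the double lid to the breath-sensor box and bare its grille

## Task

The sealant in the sensor box's double lid has set: slide the vise's jaw open by about 3 cm, then lift the lid out by the thick rim of its inner lid, with the outer cover riding along on top. Lower it into the neck of the sensor box and let go only when the inner lid is fully home, its rim flat on the neck. Then take hold of the outer cover alone (it has a bar handle), raise it straight up about 10 cm to bare the grille, leaving the inner lid seated and undisturbed, and finish there still holding the cover up, level, above the box and touching nothing else; leave the other things on the table alone.

Things in the scene. Friction and masses are not known exactly. Their poses are not given: they have to be found in the camera images.
- vise_jaw (a joint): how far (m) the vise's sliding jaw has been pulled open: 0 at the start, jaw closed on the lid's rim; 0.05 at its stop. It slides level along the vise's -x direction against about 5 N of friction and stays where it is left.
- jaw_plate (a point): grip point on the sliding jaw's upright dark steel pull plate, 80 mm above the table; axes as the vise's. The plate is 12 mm thick (x), 34 mm wide (y) and stands from 46 to 92 mm above the table; towards the lid (+x) comes a 26 mm gap, then the jaw block, 59 mm high. Pull the plate along -x to open the jaw. Closed, it lies 104 mm from vise_bed.
- vise_bed (a point): middle of the vise's bed, on top of its two steel rails, 35 mm above the table; x runs along the rails from sliding to fixed jaw, z up. Grey vise 270 x 76 mm, fixed to the table, jaws 76 mm wide and 59 mm high. The rails are 38 mm wide over both; beside them, between the jaws, it is open down to the base plate, 12 mm above the table.
- inner_rim (a point): centre of the inner lid's rim plate, half-way up it; axes as the vise's at the start. One black plastic piece, 160 g: rim plate 84 (x) x 60 (y) x 10 mm; below it a plug 66 x 44, 14 mm deep, lower 8 mm tapered; above it a slotted grille 66 x 42 x 12, under the cover. It stands on the rails, the jaws on the rim's short ends (x = +-42 mm); its long sides (60 mm across y) are free to grip.
- cover_bar (a point): centre of the outer cover's black bar handle, 40 (x) x 12 (y) x 20 mm high. The cover is a 110 g aluminium cap 76 x 52 x 18 mm, open below, slipped loosely over the grille (2 mm play) and resting on the inner lid's rim plate, which shows all round it. This point is 10 mm above the cover's top, 28 mm above its lower edge, and 33 mm above inner_rim while the cover is on.
- neck_rim (a point): centre of the mouth of the sensor box's neck, level with its top edge, 78 mm above the table; z up, x along the long side. Grey housing 130 x 112 x 45 mm, fixed to the table, with an upright aluminium neck on top: 76 (x) x 54 (y) mm outside, 70 x 48 inside, 33 deep. The lid fits either way round, long side to long side. Fully home, inner_rim is 5 mm above this point.
- logger: bystander: grey handheld logger lying flat, 125 x 68 x 24 mm; origin under its centre
- mug: bystander: white mug, 80 mm across, 92 mm high; origin under its centre
- screwdriver: bystander: screwdriver lying on the table; origin under its middle
Mind the look-alikes: they are no part of the job. What is shaped like the part that bears inner_rim but purple or red is not meant.

How it is judged:
On the way, in this order (a step that is already met when the one before it is completed fails the run):
1. the vise jaw is slid open at least 15 mm while the double lid still stands on the vise's bed (value of joint vise_jaw above 0.015 m and z of inner_rim in the frame of vise_bed below 0.023 m and horizontal distance between inner_rim and vise_bed below 0.03 m), for 0.2 s.
2. the double lid is lifted at least 40 mm off the bed, the fingers on the inner lid and the cover still on it (z of inner_rim in the frame of vise_bed above 0.059 m and distance between cover_bar and inner_rim below 0.038 m and contact force between the fingers and inner_lid above 0.5 N), for 0.1 s.
3. the inner lid is lowered home (within 3 mm) in the sensor box's neck with its cover on, still in the fingers (z of inner_rim in the frame of neck_rim below 0.008 m and horizontal distance between inner_rim and neck_rim below 0.005 m and angle between inner_rim's own z axis and vertical below 0.06 rad and distance between cover_bar and inner_rim below 0.038 m and contact force between the fingers and inner_lid above 0.5 N), for 0.05 s.
At the end, for the whole second after the job is handed in: Inner lid at rest in the neck, within 2 mm of home, level; outer cover held still in the fingers, 60 mm or more above where it sat, within 50 mm sideways of the neck and 11 degrees of level, not touching inner lid or box; robot off the inner lid; jaw still open (12 mm or more) (z of inner_rim in the frame of neck_rim below 0.007 m and horizontal distance between inner_rim and neck_rim below 0.005 m and angle between inner_rim's own z axis and vertical below 0.04 rad and linear speed of inner_lid below 0.02 m/s and z of cover_bar in the frame of neck_rim above 0.098 m and horizontal distance between cover_bar and neck_rim below 0.05 m and angle between cover_bar's own z axis and vertical below 0.2 rad and linear speed of outer_cover below 0.03 m/s and contact force between the fingers and outer_cover above 0.5 N and contact force between each of inner_lid, sensor_box and outer_cover below 0.1 N and contact force between each of the arm, the fingers and inner_lid below 0.2 N and value of joint vise_jaw above 0.012 m); the arm keeps its last pose, push and grip.
It fails at once if the outer cover comes off the inner lid (by more than 12 mm) while the inner lid is not seated in the neck within 4 mm (distance between cover_bar and inner_rim above 0.045 m and (z of inner_rim in the frame of neck_rim above 0.009 m or horizontal distance between inner_rim and neck_rim above 0.006 m or angle between inner_rim's own z axis and vertical above 0.1 rad)).
It fails at once if the logger, the mug or the screwdriver is moved by more than 30 mm (distance of any of logger, mug, screwdriver from where it was at the start of the episode above 0.03 m).
It also fails if it takes over 64 s, if anything falls off the work surface, if the arm or the gripper's body presses on something with over 40 N, if the wrist force passes 120 N, or if a joint passes its speed limit or range.

## Robot

A 6-joint arm with a two-finger parallel gripper is mounted at the origin on the work surface. World frame = base frame: x ahead of the robot, y to its left, z up, the work surface at z = 0. Lengths are in m, angles in rad, forces in N, time in s.
With the tool pointing down it reaches from about 0.25 to 0.8 m from the base axis. Payload 8.5 kg.
Tool frame: the origin (TCP) lies at the very end of the fingers, on their centre line; the grasp point (between the pads) lies 19 mm behind it; z points along the fingers, y is the line along which they close (so a half turn about z gives the same grasp; the last joint's range is limited). The gripper opens to 85 mm and grips with 20 to 120 N. Pads are 22 mm wide; open, the fingers measure 114 mm over their backs; the gripper's body (76 mm by 85 mm) begins 54 mm behind the grasp point. The pads swing forward as they close: fully open they stand 13 mm farther back than shut.
Start: joints at [-1.109, 0.238, -0.013, 1.319, 0, 1.571], TCP at [0.234, -0.47, 0.231] pointing down, gripper open.
Joint ranges: [-2.66, 2.66], [-1.03, 1.9], [-1.14, 1.46], [-1.82, 2.27], [-1.45, 1.34], [-3.14, 3.14]. Speed limits (rad/s): [2.22, 2.22, 2.79, 3.14, 3.14, 3.14].

## Interface

Orientations are given as a 3x3 rotation matrix whose columns are the frame's x, y, z axes.
In Python, from plant import manip, cams gives the robot as it stands.
- The arm moves only by the tool drive_tool, never from a script. Its argument "targets" is text: rows parted by semicolons, each of 5 numbers parted by spaces: the opening, from 0 (shut) to 1 (fully open), then the shift along the tool's x, y, z in cm, then the turn about the tool's z in degrees. A call has 1 to 5 rows; each row is the pose to reach, as a shift and turn from the pose commanded when the call began, along the tool's axes at that moment; what a row does not reach only later rows make up. A row lasts 1/12 s, in which the tool goes at most 41.7 mm and 7.16 degrees, less where a joint would pass 70% of its speed; a pose out of reach is approached as far as the arm can. A call with a gripper value outside its range is refused whole. The fingers move at their own pace and stop on an object; "squeeze" is the grip in N (left out, the last holds). Time passes only in rows, so rows that repeat a pose let the fingers close. It gives the time, the measured TCP pose, the force, the opening and the grip force at its end, in the units of the state.
- manip.get_state(): the state, without advancing time (a new reading comes with each control period).
- cams.grab_frame(name): name is "scene" or "top"; returns a dict with "pixels" (420x560x3 uint8, red, green, blue), "fovy" (degrees; the focal length in pixels is half the picture's height over the tangent of half this angle, whatever the lens; pixels are square), "cx", "cy" (the principal point, pixels), "k1" (the pictures are not rectified: a ray, as slopes to the right and down, at radius r is drawn at 1 + k1 r^2 times it, then the intrinsics apply), "R" (3x3) and "t" (3): a world point X has camera coordinates R X + t. Camera axes: x right, y down, z forward; pixel columns grow to the right and rows downward; lengths in m; the calibration is good to about 2 mm. A picture is of the moment at which its call begins. There is no depth.
- manip.finish_job(): hands the job in; it is judged then, once.
The state is a dict: "time_s": time; "joint_positions": joint angles; "joint_velocities": joint speeds; "tau": joint torques, N m; "eef_pos": TCP position; "tcp_rot": TCP orientation; "force": force on the tool from outside, world axes, zero at the start; "wrist_torque": the same for the moment, N m; "finger_gap": opening from 0.0 (shut) to 1.0 (fully open); "gripper_force": force on a finger pad.
Only numpy, scipy, OpenCV 4.12 (cv2) and the standard library are available. Lean on these libraries where they do the work, as an engineer would, in place of code of your own. Each camera call takes 0.05 s, during which the arm holds its last target. There are 200 camera calls.

## Working session

There is one attempt and no reset: what is moved stays moved. The work goes in short steps, Python scripts to look and compute and a tool call to move; the robot and the scene stay as the last step left them, time stands still between calls to the robot, and variables do not carry over. Pictures are saved under pics/ and viewed, at most 10 in all, crops included, and the job is handed in when it is done.

Besides the shell and the picture viewer there is one more tool, called by a JSON object that holds its "op" and its "data", one argument or row to a line. drive_tool: Moves the arm, as the interface text tells. Its arguments: {"type":"object","properties":{"targets":{"type":"string"},"squeeze":{"type":"number"}},"required":["targets"]}

```bash
ls; mkdir -p pics; cat > h.py <<'E'
import numpy as np, cv2
from plant import manip, cams
def K(f):
    h=f["pixels"].shape[0]; F=h/2/np.tan(np.radians(f["fovy"])/2); return F
def ray(f,u,v):
    F=K(f); d=np.array([(u-f["cx"])/F,(v-f["cy"])/F]); s=d.copy()
    for _ in range(30): s=d/(1+f["k1"]*(s@s))
    R=np.array(f["R"]); return -R.T@np.array(f["t"]), R.T@np.array([s[0],s[1],1])
def onz(f,u,v,z):
    c,d=ray(f,u,v); return c+d*(z-c[2])/d[2]
def proj(f,X):
    p=np.array(f["R"])@np.array(X)+np.array(f["t"]); s=p[:2]/p[2]; s=s*(1+f["k1"]*(s@s)); return s*K(f)+[f["cx"],f["cy"]]
def tri(fs,uvs):
    A=np.zeros((3,3));b=np.zeros(3)
    for f,(u,v) in zip(fs,uvs):
        c,d=ray(f,u,v); d/=np.linalg.norm(d); P=np.eye(3)-np.outer(d,d); A+=P;b+=P@c
    return np.linalg.solve(A,b)
import pickle
def grab(n,tag):
    f=cams.grab_frame(n); pickle.dump(f,open(f"pics/{tag}.pkl","wb")); return f
def load(tag): return pickle.load(open(f"pics/{tag}.pkl","rb"))
def save(f,name,box=None,s=1):
    im=np.asarray(f["pixels"])[:,:,::-1]
    if box: im=im[box[1]:box[3],box[0]:box[2]]
    cv2.imwrite(f"pics/{name}.png",cv2.resize(im,None,fx=s,fy=s,interpolation=cv2.INTER_CUBIC))
E
python3 - <<'E'
from h import *
for n in("scene","top"):
    f=grab(n,n+"0"); save(f,n+"0",s=1.42); print({k:f[k] for k in f if k!="pixels"})
s=manip.get_state(); print(s)
E
```

```text
pics
{'fovy': 54.27052667859652, 'cx': 273.4076104472735, 'cy': 214.45605096135063, 'k1': 0.020128386844499944, 'R': array([[ 0.78550793,  0.61837071,  0.02439173],
       [ 0.39555927, -0.47138107, -0.78824663],
       [-0.47593083,  0.62882235, -0.61487584]]), 't': array([-0.51555116, -0.21951882,  1.45074115])}
{'fovy': 46.25729460197471, 'cx': 277.7050184097851, 'cy': 208.17869705012862, 'k1': -0.1551294557332653, 'R': array([[ 0.02975587, -0.9995361 , -0.00649379],
       [-0.99684068, -0.02919573, -0.07386655],
       [ 0.0736427 ,  0.00867123, -0.99724699]]), 't': array([-0.01132538,  0.66753259,  1.61202908])}
{'time_s': 0.1, 'joint_positions': array([-1.10898834e+00,  2.38743326e-01, -1.41552832e-02,  1.31921803e+00,
        7.59985564e-06,  1.57081579e+00]), 'joint_velocities': array([ 0.00052536, -0.00123445,  0.00119473, -0.00059639, -0.00026649,
        0.00139376]), 'tau': array([-1.03105845e-03, -5.39718175e+01,  3.46999812e+01,  1.33904317e-02,
       -5.63743356e-05, -2.04777695e-05]), 'eef_pos': array([ 0.23375845, -0.46966974,  0.23073581]), 'tcp_rot': array([[ 8.95257059e-01,  4.45549616e-01, -5.81484973e-04],
       [ 4.45549995e-01, -8.95256274e-01,  1.18539484e-03],
       [ 7.57414641e-06, -1.32031373e-03, -9.99999128e-01]]), 'force': array([ 0.25359729, -0.09020893, -0.01517816]), 'wrist_torque': array([ 0.02183594, -0.03448353, -0.02716807]), 'gripper_force': 0.0, 'finger_gap': 0.9985261456360841}
```

View pics/scene0.png

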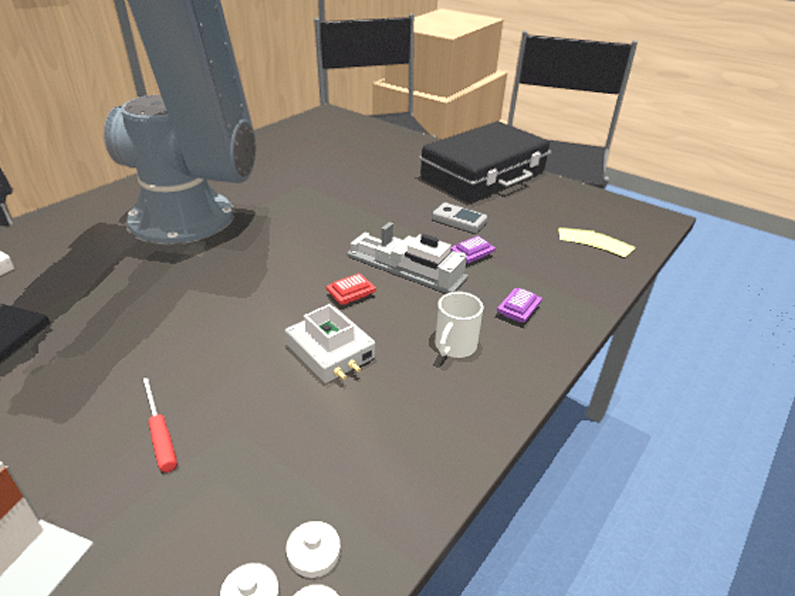

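View pics/top0.png

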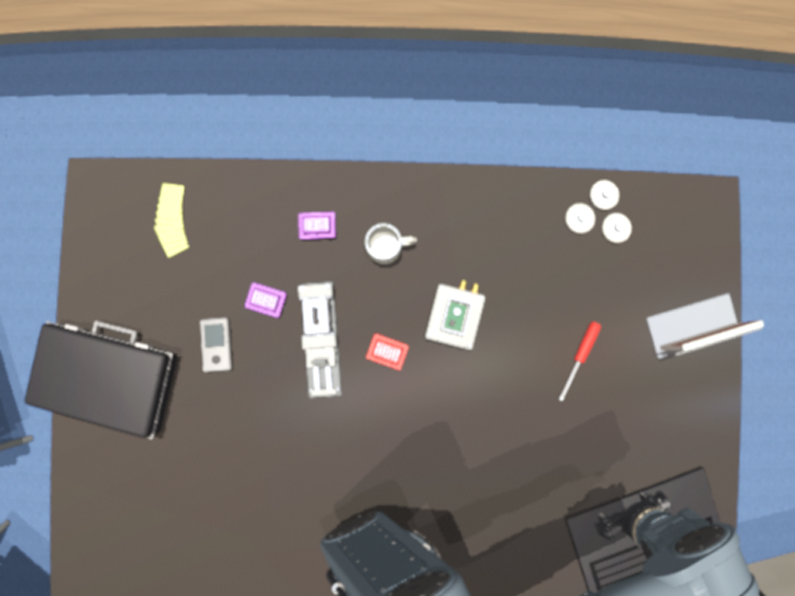

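The lid meant is the black one with the aluminium cap, clamped in the grey vise (scene ~430,250; top ~318,318). The red (352,289) and purple (473,248; 520,305) lids are look-alikes. The sensor box is at scene (330,340), top (456,317).

```bash
python3 - <<'E'
from h import *
save(load("top0"),"topc",(200,190,350,290),5.3)
save(load("scene0"),"scec",(195,150,345,260),5.3)
E
```

```text
(no output)
```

View pics/topc.png

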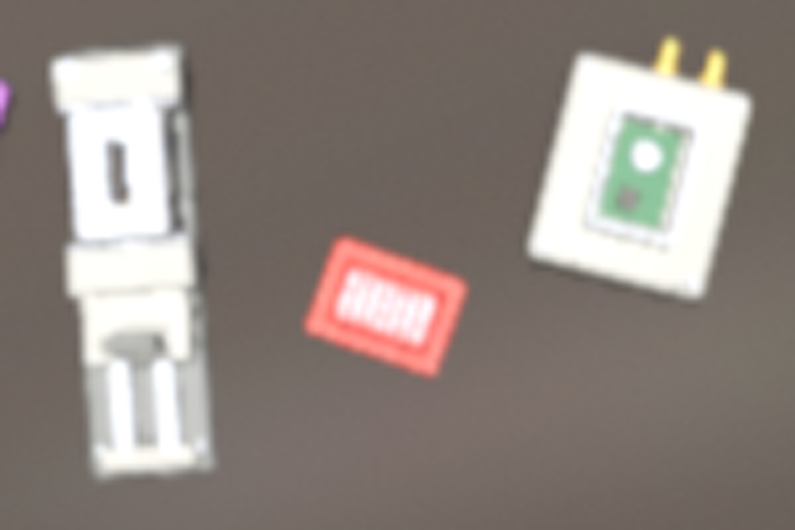

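View pics/scec.png

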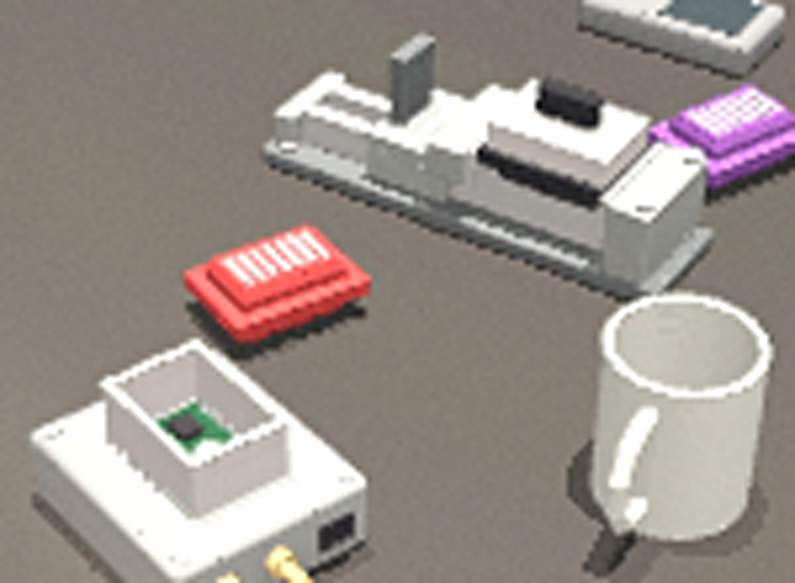

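```bash
cat > fit.py <<'E'
from h import *
from scipy.optimize import least_squares
T,S=load("top0"),load("scene0")
t=lambda u,v:(T,(u+.5)/5.3-.5+200,(v+.5)/5.3-.5+190)
s=lambda u,v:(S,(u+.5)/5.3-.5+195,(v+.5)/5.3-.5+150)
def fit(pts,x0):
    def r(p):
        c,n=np.cos(p[2]),np.sin(p[2]); o=[]
        for X,(f,u,v) in pts: o+=list(proj(f,[p[0]+c*X[0]-n*X[1],p[1]+n*X[0]+c*X[1],X[2]])-[u,v])
        return np.array(o)
    q=least_squares(r,x0,loss="soft_l1"); print(np.round(q.x,4),np.degrees(q.x[2]).round(1)); print(np.round(r(q.x).reshape(-1,2),1).tolist())
if __name__=="__main__":
    for n,f in(("T",T),("S",S)): print(n,-np.array(f["R"]).T@f["t"])
    a=onz(*t(117,172),.097);print(a)
    fit([((0,0,.097),t(117,172)),((0,0,.097),s(571,87)),((-.104,0,.092),s(413,40)),
     ((-.042,.038,.059),t(67,246)),((-.042,-.038,.059),t(190,238)),((-.072,.038,.059),t(70,297)),((-.072,-.038,.059),t(195,289)),
     ((.042,.038,.059),t(57,110)),((.042,-.038,.059),t(182,95)),((.038,.026,.077),t(68,112)),((.038,-.026,.077),t(165,105)),((-.038,.026,.077),t(78,242)),((-.038,-.026,.077),t(171,237)),((.042,-.038,.059),s(605,203))],[a[0],a[1],.1])
    b=onz(*t(641,176),.045)
    B=[(x,y) for x,y in((.065,.056),(.065,-.056),(-.065,-.056),(-.065,.056))]
    print("housing");fit([((*B[i],.045),t(*c)) for i,c in enumerate([(580,55),(750,97),(703,298),(530,255)])],[b[0],b[1],-.2])
    N=[(.038,.027),(.038,-.027),(-.038,-.027),(-.038,.027)]
    print("neck");fit([((*N[i],.078),s(*c)) for i,c in enumerate([(288,430),(190,463),(100,383),(197,340)])],[b[0],b[1],-.2])
    print("neckT");fit([((*N[i],.078),t(*c)) for i,c in enumerate([(617,108),(693,128),(668,245),(585,228)])],[b[0],b[1],-.2])
E
python3 fit.py
```

```text
T [ 0.54704647 -0.0058093   1.65682594]
S [ 1.18225467 -0.69693375  0.73156589]
[0.612753   0.18477384 0.097     ]
[0.6135 0.1858 0.1074] 6.2
[[-0.3, -0.2], [-0.7, 1.0], [-0.6, 1.2], [-0.1, 0.1], [-0.2, -0.2], [-0.1, -0.4], [-0.4, -0.6], [-0.0, 0.1], [-0.5, 1.1], [0.9, 0.3], [-1.4, 0.3], [0.6, -0.8], [-0.9, -1.1], [-1.7, 0.1]]
housing
[ 0.6221 -0.1338 -0.2141] -12.3
[[-0.4, -0.4], [0.6, -0.2], [0.2, 0.3], [-0.3, 0.2]]
neck
[ 0.6231 -0.1318 -0.2461] -14.1
[[-0.2, -1.4], [-0.2, 0.9], [0.3, -0.1], [0.1, 0.3]]
neckT
[ 0.6198 -0.1311 -0.2083] -11.9
[[-0.9, -0.4], [1.0, -0.2], [0.3, 0.7], [-0.4, -0.0]]
```

```bash
cat >> h.py <<'E'
def goal(x,y,z,ang):
    s=manip.get_state(); R=np.array(s["tcp_rot"]); d=R.T@(np.array([x,y,z])-s["eef_pos"])*100
    a=np.degrees(np.arctan2(R[1,0],R[0,0])); turn=-((ang-a+180)%360-180)
    print("cm",np.round(d,2),"turn",round(turn,2),"j",np.round(s["joint_positions"],2),"t",s["time_s"],"p",np.round(s["eef_pos"],4),"tilt",np.round(R[:2,2],4),"F",np.round(s["force"],1),"gap",round(s["finger_gap"],3),"gf",round(s["gripper_force"],1))
E
python3 -c "
from h import *
goal(.5101,.1746,.15,96.2)"
```

```text
cm [ 53.45 -45.36   8.13] turn -69.74 j [-1.11  0.24 -0.01  1.32  0.    1.57] t 0.1 p [ 0.2338 -0.4697  0.2307] tilt [-0.0006  0.0012] F [ 0.3 -0.1 -0. ] gap 0.999 gf 0.0
```

{"op": "drive_tool", "data": {
  "targets": "0.28 3 -2.6 0 -4;0.28 6 -5.1 0 -8;0.28 9 -7.7 0 -12;0.28 12 -10.3 0 -16;0.28 15 -12.9 0 -20",
  "squeeze": 60
}}

```text
time_s: 0.52
eef_pos: [0.3107, -0.2859, 0.231]
tcp_rot: [[0.687, 0.727, -0.0], [0.727, -0.687, 0.0], [0.0, -0.001, -1.0]]
force: [-0.0, 0.3, -0.7]
finger_gap: 0.301
gripper_force: 0.0
```

```bash
python3 -c "
from h import *
goal(.5101,.1746,.15,96.2)"
```

```text
cm [ 47.16 -17.14   8.12] turn -49.59 j [-0.74  0.06 -0.23  1.28  0.    1.58] t 0.5167 p [ 0.3107 -0.2859  0.231 ] tilt [-0.0003  0.0005] F [-0.   0.3 -0.7] gap 0.301 gf 0.0
```

{"op": "drive_tool", "data": {
  "targets": "0.28 3.7 -1.4 0 -4;0.28 7.4 -2.7 0 -8;0.28 11.1 -4 0 -12;0.28 14.8 -5.4 0 -16;0.28 18.5 -6.8 0 -20"
}}

```text
time_s: 0.93
eef_pos: [0.389, -0.1048, 0.2313]
tcp_rot: [[0.396, 0.918, 0.0], [0.918, -0.396, 0.0], [0.0, 0.0, -1.0]]
force: [1.3, -1.3, 0.0]
finger_gap: 0.284
gripper_force: 0.0
```

```bash
python3 -c "
from h import *
goal(.5101,.1746,.15,96.2)"
```

```text
cm [30.45  0.04  8.13] turn -29.56 j [-0.26  0.03 -0.26  1.28  0.    1.72] t 0.9333 p [ 0.389  -0.1048  0.2313] tilt [0.0001 0.    ] F [ 1.3 -1.3  0. ] gap 0.284 gf 0.0
```

{"op": "drive_tool", "data": {
  "targets": "0.28 3.6 0 1 -6;0.28 7.2 0 2 -12;0.28 10.8 0 3 -18;0.28 14.4 0 4 -24;0.28 18 0 5 -29.5"
}}

```text
time_s: 1.35
eef_pos: [0.4609, 0.0602, 0.1808]
tcp_rot: [[-0.109, 0.994, -0.0], [0.994, 0.109, 0.0], [0.0, -0.0, -1.0]]
force: [1.3, -0.8, -0.4]
finger_gap: 0.283
gripper_force: 0.0
```

```bash
python3 -c "
from h import *
goal(.5101,.1746,.15,96.2)"
```

```text
cm [10.83  6.14  3.08] turn 0.08 j [ 0.13  0.16 -0.25  1.16  0.    1.59] t 1.35 p [0.4609 0.0602 0.1808] tilt [-0.0001  0.    ] F [ 1.3 -0.8 -0.4] gap 0.283 gf 0.0
```

{"op": "drive_tool", "data": {
  "targets": "0.28 3.3 1.8 1 0;0.28 6.6 3.6 2 0;0.28 9.4 5.2 3 0;0.28 10.8 6.1 4 0;0.28 10.8 6.1 5 0"
}}

```text
time_s: 1.77
eef_pos: [0.5114, 0.1752, 0.1301]
tcp_rot: [[-0.107, 0.994, 0.0], [0.994, 0.107, 0.001], [0.001, 0.0, -1.0]]
force: [-0.4, -0.3, 0.0]
finger_gap: 0.28
gripper_force: 0.0
```

```bash
python3 -c "
from h import *
goal(.5101,.1746,.064,96.2)
s=grab('scene','s1');save(s,'s1',(215,100,315,200),5.8)
"
```

```text
cm [-0.05 -0.14  6.61] turn -0.06 j [ 0.33  0.32 -0.17  1.08  0.    1.79] t 1.7667 p [0.5114 0.1752 0.1301] tilt [0.0002 0.0008] F [-0.4 -0.3  0. ] gap 0.28 gf 0.0
```

View pics/s1.png

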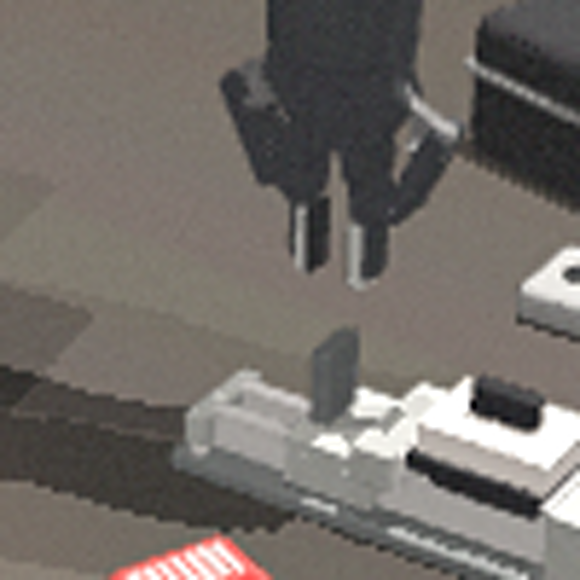

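The fingers (tips ~310,268 and 365,285) straddle the line above the plate (top ~335,338), so I'm descending.

{"op": "drive_tool", "data": {
  "targets": "0.28 -0.05 -0.1 2 0;0.28 -0.05 -0.1 4 0;0.28 -0.05 -0.1 5.5 0;0.28 -0.05 -0.1 6.4 0;0.28 -0.05 -0.1 6.5 0"
}}

```text
time_s: 2.23
eef_pos: [0.5079, 0.1702, 0.0649]
tcp_rot: [[-0.103, 0.995, -0.003], [0.995, 0.103, -0.001], [-0.001, -0.003, -1.0]]
force: [-0.2, 0.0, -0.5]
finger_gap: 0.283
gripper_force: 0.0
```

{"op": "drive_tool", "data": {
  "targets": "0.1 0 0 0 0;0 0 0 0 0;0 0 0 0 0;0 0 0 0 0;0 0 0 0 0",
  "squeeze": 50
}}

```text
time_s: 2.65
eef_pos: [0.5098, 0.1709, 0.0668]
tcp_rot: [[-0.103, 0.995, 0.001], [0.995, 0.103, -0.001], [-0.001, 0.001, -1.0]]
force: [3.4, -4.2, -7.4]
finger_gap: 0.129
gripper_force: 50.1
```

{"op": "drive_tool", "data": {
  "targets": "0 0 -0.5 0 0;0 0 -1 0 0;0 0 -1.5 0 0;0 0 -2 0 0;0 0 -2.5 0 0"
}}

```text
time_s: 3.07
eef_pos: [0.4853, 0.1683, 0.0668]
tcp_rot: [[-0.103, 0.995, 0.002], [0.995, 0.103, -0.001], [-0.001, 0.002, -1.0]]
force: [6.0, -4.1, -9.4]
finger_gap: 0.131
gripper_force: 49.8
```

{"op": "drive_tool", "data": {
  "targets": "0 0 -0.4 0 0;0 0 -0.6 0 0;0 0 -0.6 0 0;0 0 -0.6 0 0;0 0 -0.6 0 0"
}}

```text
time_s: 3.48
eef_pos: [0.4786, 0.1675, 0.0667]
tcp_rot: [[-0.103, 0.995, 0.001], [0.995, 0.103, -0.001], [-0.001, 0.0, -1.0]]
force: [3.3, -5.1, -5.3]
finger_gap: 0.128
gripper_force: 50.3
```

{"op": "drive_tool", "data": {
  "targets": "0.2 0 0 0 0;0.28 0 0 0 0;0.28 0 0 0 0;0.28 0 0 -2 0;0.28 0 0 -5 0"
}}

```text
time_s: 3.9
eef_pos: [0.4766, 0.1679, 0.1151]
tcp_rot: [[-0.104, 0.995, -0.005], [0.995, 0.104, -0.001], [-0.001, -0.005, -1.0]]
force: [0.7, 0.1, 0.1]
finger_gap: 0.279
gripper_force: 0.0
```

{"op": "drive_tool", "data": {
  "targets": "0.28 0 0 -4 0;0.28 0 0 -7 0;0.28 0 0 -7 0;0.28 0 0 -7 0;0.28 0 0 -7 0"
}}

```text
time_s: 4.32
eef_pos: [0.4782, 0.1684, 0.1862]
tcp_rot: [[-0.104, 0.995, 0.0], [0.995, 0.104, 0.0], [0.0, 0.0, -1.0]]
force: [0.4, -0.3, -0.3]
finger_gap: 0.278
gripper_force: 0.0
```

```bash
python3 -c "
from h import *
goal(.6135,.1858,.18,-173.8)
s=grab('top','t2');save(s,'t2',(200,190,300,290),5.8)
s=grab('scene','s2');save(s,'s2',(245,150,345,220),7.5)
"
```

```text
cm [ 0.33 13.64  0.62] turn -90.23 j [ 0.34  0.23 -0.15  1.2   0.    1.8 ] t 4.3167 p [0.4782 0.1684 0.1862] tilt [0.0001 0.0004] F [ 0.4 -0.3 -0.3] gap 0.278 gf 0.0
```

View pics/s2.png

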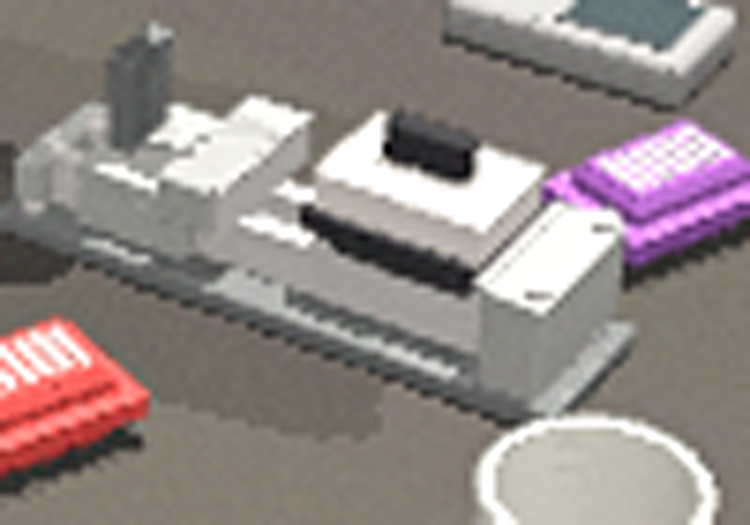

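The lid stands unmoved on the bed (bar top at 433,128, as before), with the jaw ~31 mm away. Turning and moving above the lid next.

{"op": "drive_tool", "data": {
  "targets": "0.5 0.1 3 0 -7;0.8 0.1 6 0 -14;1 0.2 9 0 -21;1 0.3 11.5 0 -28;1 0.3 13.6 0 -35"
}}

```text
time_s: 4.83
eef_pos: [0.6145, 0.1854, 0.1844]
tcp_rot: [[-0.66, 0.751, -0.002], [0.751, 0.66, -0.0], [0.001, -0.002, -1.0]]
force: [0.7, 0.4, 0.5]
finger_gap: 0.964
gripper_force: 0.0
```

{"op": "drive_tool", "data": {
  "targets": "1 0 0 0 -7;1 0 0 0 -14;1 0 0 0 -21;1 0 0 0 -28;1 0 0 0 -35"
}}

```text
time_s: 5.25
eef_pos: [0.6128, 0.1852, 0.1845]
tcp_rot: [[-0.972, 0.237, -0.003], [0.237, 0.972, -0.001], [0.003, -0.001, -1.0]]
force: [1.0, 1.2, -0.3]
finger_gap: 0.999
gripper_force: 0.0
```

{"op": "drive_tool", "data": {
  "targets": "1 0 0 0 -7;1 0 0 0 -14;1 0 0 0 -20.2;1 0 0 0 -20.2;1 0 0 0 -20.2"
}}

```text
time_s: 5.67
eef_pos: [0.6129, 0.1852, 0.1851]
tcp_rot: [[-0.995, -0.104, -0.002], [-0.104, 0.995, -0.0], [0.002, -0.0, -1.0]]
force: [0.2, -0.6, -0.1]
finger_gap: 1.002
gripper_force: 0.0
```

```bash
python3 -c "
from h import *
goal(.6135,.1858,.12,-173.8)
"
```

```text
cm [-0.08  0.05  6.51] turn -0.24 j [0.29 0.46 0.19 1.31 0.   0.19] t 5.6667 p [0.6129 0.1852 0.1851] tilt [-0.002  -0.0005] F [ 0.2 -0.6 -0.1] gap 1.002 gf 0.0
```

{"op": "drive_tool", "data": {
  "targets": "1 -0.1 0 3 0;1 -0.1 0 6 0;1 -0.1 0 9 0;1 -0.1 0 9.5 0;1 -0.1 0 9.5 0"
}}

```text
time_s: 6.08
eef_pos: [0.6127, 0.185, 0.0891]
tcp_rot: [[-0.994, -0.105, -0.005], [-0.105, 0.994, -0.001], [0.005, -0.001, -1.0]]
force: [0.6, -0.2, 0.5]
finger_gap: 1.001
gripper_force: 0.0
```

```bash
python3 -c "
from h import *
goal(.6135,.1858,.033,-173.8)
s=grab('scene','s3');save(s,'s3',(245,110,345,210),5.8)
"
```

```text
cm [-0.12  0.08  5.61] turn -0.18 j [0.29 0.51 0.03 1.1  0.   0.19] t 6.0833 p [0.6127 0.185  0.0891] tilt [-0.0049 -0.0013] F [ 0.6 -0.2  0.5] gap 1.001 gf 0.0
```

View pics/s3.png

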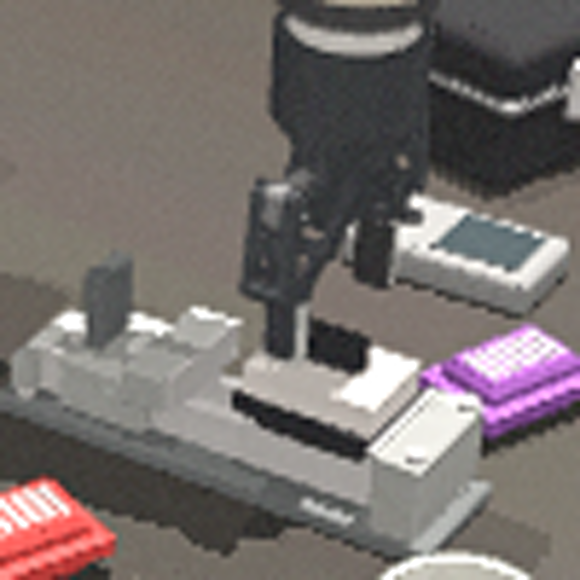

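```bash
python3 -c "
from h import *
f=load('s3')
for z in(.089,.102): print(z,[np.round((proj(f,[.6127+d*.1048,.185-d*.995,z])-[245,110])*5.8) for d in(.0425,.057,-.0425,-.057)])
"
```

```text
0.089 [array([284., 381.]), array([269., 394.]), array([364., 309.]), array([378., 297.])]
0.102 [array([285., 359.]), array([271., 372.]), array([366., 287.]), array([379., 275.])]
```

The fingers straddle the cover centrally (near tip 282,355; far tip 375,287). The tips stand 13 mm back when open, as stated. Lowering to grip the rim.

{"op": "drive_tool", "data": {
  "targets": "1 -0.1 0.05 1.5 0;1 -0.1 0.05 3 0;1 -0.1 0.05 4.3 0;1 -0.1 0.05 5.3 0;1 -0.1 0.05 5.7 0",
  "squeeze": 50
}}

```text
time_s: 6.55
eef_pos: [0.6157, 0.1862, 0.0346]
tcp_rot: [[-0.994, -0.106, 0.001], [-0.106, 0.994, 0.0], [-0.001, 0.0, -1.0]]
force: [-0.1, -0.2, -0.8]
finger_gap: 1.002
gripper_force: 0.0
```

{"op": "drive_tool", "data": {
  "targets": "0.85 0 0 0 0;0.78 0 0 0 0;0.7 0 0 0 0;0.6 0 0 0 0;0.6 0 0 0 0"
}}

```text
time_s: 6.97
eef_pos: [0.6161, 0.1865, 0.0359]
tcp_rot: [[-0.994, -0.107, 0.002], [-0.107, 0.994, 0.001], [-0.002, 0.001, -1.0]]
force: [-0.6, 0.7, 5.5]
finger_gap: 0.691
gripper_force: 53.9
```

{"op": "drive_tool", "data": {
  "targets": "0.6 0 0 0 0;0.6 0 0 0 0;0.6 0 0 0 0;0.6 0 0 0 0;0.6 0 0 0 0"
}}

```text
time_s: 7.38
eef_pos: [0.616, 0.1865, 0.0359]
tcp_rot: [[-0.994, -0.107, 0.002], [-0.107, 0.994, 0.001], [-0.002, 0.001, -1.0]]
force: [-0.9, 0.5, 6.3]
finger_gap: 0.691
gripper_force: 53.9
```

{"op": "drive_tool", "data": {
  "targets": "0.6 0 0 -0.5 0;0.6 0 0 -1.5 0;0.6 0 0 -3 0;0.6 0 0 -4.5 0;0.6 0 0 -6 0"
}}

```text
time_s: 7.8
eef_pos: [0.6152, 0.186, 0.0957]
tcp_rot: [[-0.994, -0.107, -0.0], [-0.107, 0.994, -0.0], [0.0, -0.0, -1.0]]
force: [1.0, -0.3, -4.0]
finger_gap: 0.691
gripper_force: 54.9
```

{"op": "drive_tool", "data": {
  "targets": "0.6 0 0 -1.5 0;0.6 0 0 -3 0;0.6 0 0 -4.5 0;0.6 0 0 -5 0;0.6 0 0 -5 0"
}}

```text
time_s: 8.22
eef_pos: [0.6162, 0.1863, 0.1463]
tcp_rot: [[-0.994, -0.107, 0.003], [-0.107, 0.994, 0.001], [-0.003, 0.001, -1.0]]
force: [1.1, 0.8, -2.8]
finger_gap: 0.687
gripper_force: 55.0
```

```bash
python3 -c "
from h import *
goal(.622,-.132,.15,167.5)
s=grab('scene','s4');save(s,'s4',(250,90,330,170),7)
"
```

```text
cm [  2.83 -31.71  -0.39] turn 18.65 j [0.29 0.47 0.12 1.22 0.   0.19] t 8.2167 p [0.6162 0.1863 0.1463] tilt [0.0028 0.0009] F [ 1.1  0.8 -2.8] gap 0.687 gf 55.0
```

View pics/s4.png

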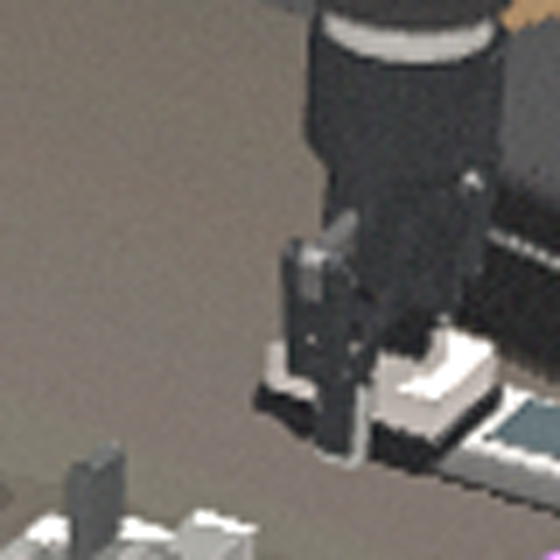

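{"op": "drive_tool", "data": {
  "targets": "0.6 0.1 -1.5 0 1;0.6 0.4 -4.5 0 3;0.6 0.7 -8 0 5;0.6 1 -11.5 0 7;0.6 1.3 -15 0 9"
}}

```text
time_s: 8.68
eef_pos: [0.6175, 0.0337, 0.143]
tcp_rot: [[-0.999, 0.051, -0.002], [0.051, 0.999, -0.0], [0.002, -0.0, -1.0]]
force: [1.2, -0.1, -2.7]
finger_gap: 0.693
gripper_force: 55.0
```

```bash
python3 -c "
from h import *
goal(.622,-.132,.15,167.5)
"
```

```text
cm [ -1.3  -16.52  -0.69] turn 9.57 j [ 0.05  0.44  0.05  1.19 -0.    0.11] t 8.6833 p [0.6175 0.0337 0.143 ] tilt [-0.0021 -0.0003] F [ 1.2 -0.1 -2.7] gap 0.693 gf 55.0
```

{"op": "drive_tool", "data": {
  "targets": "0.6 -0.3 -3.5 0 2;0.6 -0.6 -7 0 4;0.6 -0.9 -10.5 0 6;0.6 -1.1 -13.5 0 8;0.6 -1.3 -15.5 0 9.5"
}}

```text
time_s: 9.1
eef_pos: [0.6226, -0.1234, 0.143]
tcp_rot: [[-0.976, 0.218, -0.002], [0.218, 0.976, -0.0], [0.002, -0.001, -1.0]]
force: [0.3, 0.5, -3.2]
finger_gap: 0.688
gripper_force: 55.0
```

{"op": "drive_tool", "data": {
  "targets": "0.6 0 -0.8 0 0;0.6 0 -1 0 0;0.6 0 -1 0 0;0.6 0 -1 0 0;0.6 0 -1 0 0"
}}

```text
time_s: 9.52
eef_pos: [0.6216, -0.1284, 0.1441]
tcp_rot: [[-0.977, 0.212, -0.0], [0.212, 0.977, 0.0], [0.001, 0.0, -1.0]]
force: [0.2, 0.5, -2.7]
finger_gap: 0.69
gripper_force: 55.0
```

```bash
python3 -c "
from h import *
goal(.622,-.132,.12,167.5)
s=grab('scene','s5');save(s,'s5',(185,135,275,225),6.6)
s=grab('top','t5')
"
```

```text
cm [-0.12 -0.34  2.41] turn 0.25 j [-0.2   0.46  0.1   1.21  0.    0.01] t 9.5167 p [ 0.6216 -0.1284  0.1441] tilt [-0.0005  0.0005] F [ 0.2  0.5 -2.7] gap 0.69 gf 55.0
```

View pics/s5.png

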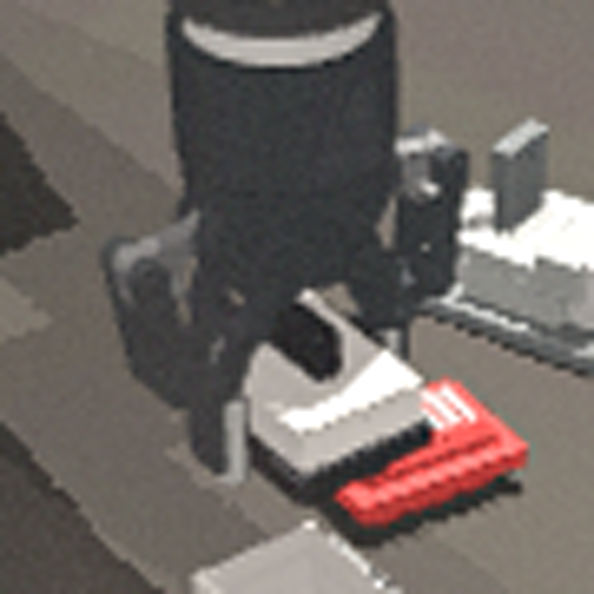

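{"op": "drive_tool", "data": {
  "targets": "0.6 0 -0.2 1 0.2;0.6 -0.1 -0.3 2.5 0.2;0.6 -0.1 -0.4 4 0.2;0.6 -0.1 -0.4 5 0.2;0.6 -0.1 -0.4 5.3 0.2"
}}

```text
time_s: 10.03
eef_pos: [0.6205, -0.1333, 0.0889]
tcp_rot: [[-0.976, 0.217, -0.003], [0.217, 0.976, 0.001], [0.003, 0.0, -1.0]]
force: [-0.5, 0.1, -3.4]
finger_gap: 0.688
gripper_force: 54.9
```

{"op": "drive_tool", "data": {
  "targets": "0.6 0 0 0 0;0.6 0 0 0 0;0.6 0 0 0 0"
}}

```text
time_s: 10.28
eef_pos: [0.6223, -0.1338, 0.0921]
tcp_rot: [[-0.976, 0.217, 0.001], [0.217, 0.976, -0.0], [-0.001, 0.0, -1.0]]
force: [0.2, 0.1, -3.1]
finger_gap: 0.686
gripper_force: 54.9
```

```bash
python3 -c "
from h import *
goal(.622,-.132,.065,167.5)
s=grab('scene','s6');save(s,'s6',(185,160,265,240),7.4)
p=manip.get_state()['eef_pos'];a=np.radians(-12.3)
for x in(-.004,0,.004):
  for n,L,W,z in(('rimtop',.042,.03,.0231),('rimbot',.042,.03,.0131),('covtop',.038,.026,.0411)):
    print(x,n,[np.round(((proj(s,[p[0]+np.cos(a)*(X+x)-np.sin(a)*Y,p[1]+np.sin(a)*(X+x)+np.cos(a)*Y,p[2]+z])-[185,160])+.5)*7.4).tolist() for X,Y in((L,W),(L,-W),(-L,-W))])
"
```

```text
cm [0.07 0.17 2.71] turn -0.04 j [-0.21  0.5   0.02  1.09  0.    0.01] t 10.2833 p [ 0.6223 -0.1338  0.0921] tilt [ 0.0012 -0.0002] F [ 0.2  0.1 -3.1] gap 0.686 gf 54.9
-0.004 rimtop [[477.0, 425.0], [325.0, 497.0], [181.0, 370.0]]
-0.004 rimbot [[477.0, 449.0], [326.0, 521.0], [183.0, 394.0]]
-0.004 covtop [[458.0, 380.0], [325.0, 442.0], [194.0, 328.0]]
0 rimtop [[484.0, 431.0], [332.0, 504.0], [188.0, 376.0]]
0 rimbot [[484.0, 455.0], [333.0, 528.0], [190.0, 400.0]]
0 covtop [[466.0, 386.0], [333.0, 448.0], [201.0, 334.0]]
0.004 rimtop [[491.0, 437.0], [339.0, 510.0], [194.0, 382.0]]
0.004 rimbot [[492.0, 461.0], [340.0, 534.0], [196.0, 405.0]]
0.004 covtop [[473.0, 392.0], [340.0, 454.0], [207.0, 339.0]]
```

View pics/s6.png

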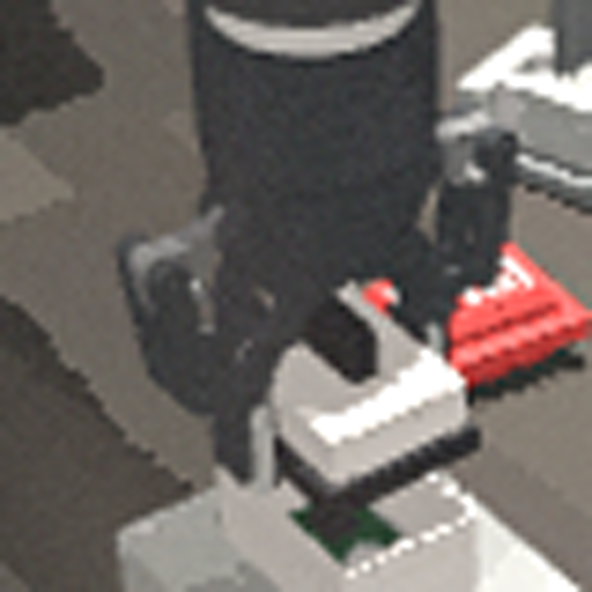

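```bash
python3 - <<'E'
from fit import *
s6=lambda u,v:(S,(u+.5)/7.4-.5+185,(v+.5)/7.4-.5+160)
N=[(.038,.027),(.038,-.027),(-.038,-.027),(-.038,.027)]
P=[(*n,.078) for n in N]
fit([(P[0],s6(476,514)),(P[1],s6(345,578)),(P[1],s(190,463)),(P[2],s(100,383)),(P[3],s(197,340))],[.622,-.132,-.2])
a=-.2146
for x,y in((.622,-.132),(.620,-.132)):
    print([np.round((proj(S,[x+np.cos(a)*X-np.sin(a)*Y,y+np.sin(a)*X+np.cos(a)*Y,z])-[195,150]+.5)*5.3).tolist() for X,Y,z in P])
# edge-based check: unsharp neck crop
save(S,"neck",(205,205,265,250),13)
E
```

```text
[ 0.6225 -0.1308 -0.2266] -13.0
[[0.0, -0.2], [-0.4, -0.2], [0.3, 0.6], [0.3, -0.2], [-0.2, 0.0]]
[[286.0, 420.0], [191.0, 467.0], [99.0, 384.0], [193.0, 341.0]]
[[283.0, 419.0], [188.0, 465.0], [96.0, 382.0], [190.0, 340.0]]
```

View pics/neck.png

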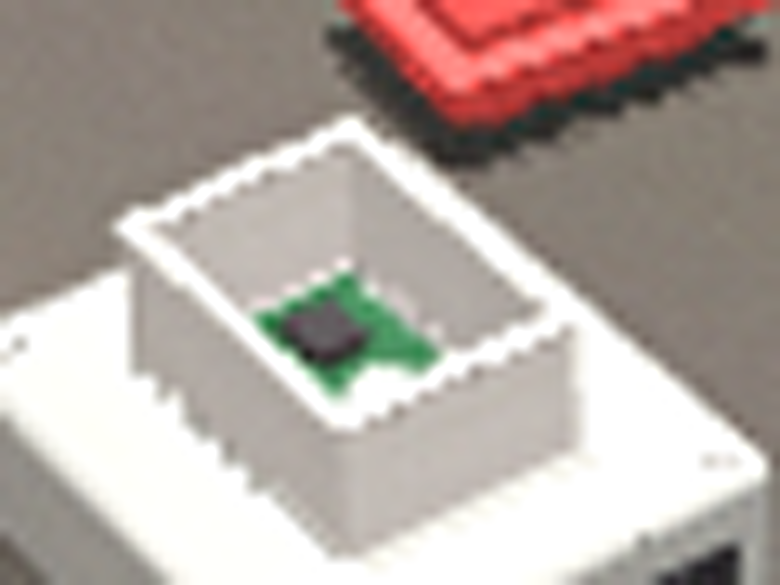

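Neck mouth outer corners: (350,118), (115,228), (342,432), (576,320). That was my 11th picture, one over the limit of 10, so I won't view any more. From here I use numbers and force readings only.

```bash
python3 - <<'E'
from fit import *
n=lambda u,v:(S,(u+.5)/13-.5+205,(v+.5)/13-.5+205)
N=[(.038,.027),(.038,-.027),(-.038,-.027),(-.038,.027)]
fit([((*N[i],.078),n(*c)) for i,c in enumerate([(576,320),(342,432),(115,228),(350,118)])],[.622,-.132,-.2])
# lid: from s6, only x offset along lid and lateral free
s6=lambda u,v:(S,(u+.5)/7.4-.5+185,(v+.5)/7.4-.5+160)
fit([((.042,.03,.1152),s6(480,428)),((.038,.026,.1332),s6(464,380)),((.038,-.026,.1332),s6(323,440)),((.042,.03,.1052),s6(479,452))],[.622,-.132,-.2])
E
```

```text
[ 0.6229 -0.1316 -0.2204] -12.6
[[-0.0, -0.2], [-0.1, -0.0], [0.2, -0.1], [-0.1, 0.4]]
[ 0.6192 -0.1306 -0.2707] -15.5
[[-0.0, -0.0], [-0.3, 0.3], [0.1, -0.1], [0.2, -0.1]]
```

{"op": "drive_tool", "data": {
  "targets": "0.6 -0.28 0.2 0 0;0.6 -0.28 0.2 0.3 0;0.6 -0.28 0.2 0.6 0;0.6 -0.28 0.2 0.9 0;0.6 -0.28 0.2 1.2 0"
}}

```text
time_s: 10.75
eef_pos: [0.6248, -0.1324, 0.0789]
tcp_rot: [[-0.976, 0.217, -0.0], [0.217, 0.976, 0.0], [0.0, 0.0, -1.0]]
force: [-0.4, -0.4, -2.9]
finger_gap: 0.687
gripper_force: 55.0
```

{"op": "drive_tool", "data": {
  "targets": "0.6 0 0 0.1 0;0.6 0 0 0.2 0;0.6 0 0 0.3 0;0.6 0 0 0.4 0;0.6 0 0 0.5 0"
}}

```text
time_s: 11.17
eef_pos: [0.625, -0.1325, 0.0743]
tcp_rot: [[-0.976, 0.217, 0.0], [0.217, 0.976, 0.0], [-0.0, 0.0, -1.0]]
force: [-0.5, -0.6, -2.6]
finger_gap: 0.694
gripper_force: 55.0
```

{"op": "drive_tool", "data": {
  "targets": "0.6 0 0 0.1 0;0.6 0 0 0.2 0;0.6 0 0 0.3 0;0.6 0 0 0.4 0;0.6 0 0 0.5 0"
}}

```text
time_s: 11.58
eef_pos: [0.625, -0.1325, 0.0692]
tcp_rot: [[-0.976, 0.217, 0.0], [0.217, 0.976, 0.0], [0.0, 0.0, -1.0]]
force: [0.6, 0.4, -4.2]
finger_gap: 0.685
gripper_force: 55.0
```

{"op": "drive_tool", "data": {
  "targets": "0.6 0 0 0.1 0;0.6 0 0 0.2 0;0.6 0 0 0.3 0;0.6 0 0 0.4 0;0.6 0 0 0.4 0"
}}

```text
time_s: 12.0
eef_pos: [0.6249, -0.1324, 0.0651]
tcp_rot: [[-0.976, 0.217, -0.0], [0.217, 0.976, 0.0], [0.0, 0.0, -1.0]]
force: [1.3, -0.8, -4.5]
finger_gap: 0.687
gripper_force: 55.0
```

{"op": "drive_tool", "data": {
  "targets": "0.6 0 0 0.05 0;0.6 0 0 0.1 0;0.6 0 0 0.15 0;0.6 0 0 0.2 0;0.6 0 0 0.2 0"
}}

```text
time_s: 12.42
eef_pos: [0.625, -0.1325, 0.0649]
tcp_rot: [[-0.976, 0.217, 0.001], [0.217, 0.976, -0.0], [-0.001, 0.0, -1.0]]
force: [-5.5, 0.3, 10.4]
finger_gap: 0.688
gripper_force: 56.4
```

{"op": "drive_tool", "data": {
  "targets": "0.6 0 0 0.05 0;0.6 0 0 0.1 0;0.6 0 0 0.1 0"
}}

```text
time_s: 12.67
eef_pos: [0.625, -0.1325, 0.0649]
tcp_rot: [[-0.976, 0.217, 0.002], [0.217, 0.976, -0.0], [-0.002, 0.0, -1.0]]
force: [-8.3, 1.7, 18.5]
finger_gap: 0.686
gripper_force: 57.3
```

```bash
python3 - <<'E'
from h import *
goal(.6229,-.1316,.065,167.4)
f=grab('scene','s7'); print(manip.get_state()["wrist_torque"])
# predicted covtop +x corners and centre of white cover if home
p=np.array([.6226,-.1318]);a=np.radians(-12.6)
for z in(.106,.111):print([np.round(proj(f,[p[0]+np.cos(a)*X-np.sin(a)*Y,p[1]+np.sin(a)*X+np.cos(a)*Y,z]),1).tolist() for X,Y in((.038,.026),(.038,-.026))])
g=cv2.cvtColor(np.asarray(f["pixels"]),cv2.COLOR_RGB2GRAY)
# columns down through front (+x) face: brightness profile
m=lambda Y,z:proj(f,[p[0]+np.cos(a)*.041-np.sin(a)*Y,p[1]+np.sin(a)*.041+np.cos(a)*Y,z])
u=int(round(m(0,.083)[0])); v=int(round(m(0,.083)[1])); print(u,v,"rim rows pred",m(0,.088)[1],m(0,.078)[1]); print([(r,int(g[r,u])) for r in range(v-10,v+12)])
E
```

```text
cm [ 0.23  0.04 -0.01] turn 0.06 j [-0.21  0.52 -0.02  1.03  0.    0.01] t 12.6667 p [ 0.625  -0.1325  0.0649] tilt [ 0.0019 -0.0002] F [-8.3  1.7 18.5] gap 0.686 gf 57.3
[ 0.41538846  1.54069884 -0.00365508]
[[248.2, 220.3], [230.5, 228.7]]
[[248.2, 218.7], [230.4, 227.0]]
240 232 rim rows pred 230.78743271969046 233.92104052102593
[(222, 255), (223, 255), (224, 242), (225, 167), (226, 184), (227, 189), (228, 192), (229, 194), (230, 137), (231, 84), (232, 48), (233, 50), (234, 122), (235, 184), (236, 175), (237, 170), (238, 177), (239, 175), (240, 175), (241, 172), (242, 171), (243, 188)]
```

Contact came at exactly the predicted home height. The force rises with no further travel, and the rim's dark band at rows 230–234 matches a seated lid. Releasing.

{"op": "drive_tool", "data": {
  "targets": "0.6 0 0 -0.1 0;0.6 0 0 -0.2 0;0.6 0 0 -0.25 0;0.6 0 0 -0.25 0"
}}

```text
time_s: 13.05
eef_pos: [0.6251, -0.1325, 0.065]
tcp_rot: [[-0.976, 0.217, 0.0], [0.217, 0.976, 0.0], [-0.0, 0.0, -1.0]]
force: [-1.9, 0.2, 2.5]
finger_gap: 0.691
gripper_force: 55.6
```

{"op": "drive_tool", "data": {
  "targets": "0.8 0 0 0 0;0.9 0 0 0 0;1 0 0 0 0;1 0 0 0 0;1 0 0 0 0"
}}

```text
time_s: 13.47
eef_pos: [0.625, -0.1325, 0.0647]
tcp_rot: [[-0.976, 0.217, -0.0], [0.217, 0.976, 0.0], [0.0, 0.0, -1.0]]
force: [0.6, 0.6, 1.5]
finger_gap: 0.998
gripper_force: 0.0
```

{"op": "drive_tool", "data": {
  "targets": "1 0.23 0 -2 0;1 0.23 0 -4 0;1 0.23 0 -7 0;1 0.23 0 -9 0;1 0.23 0 -9 0"
}}

```text
time_s: 13.88
eef_pos: [0.6248, -0.1324, 0.1595]
tcp_rot: [[-0.976, 0.217, 0.007], [0.217, 0.976, -0.001], [-0.007, 0.0, -1.0]]
force: [0.0, 0.1, 0.4]
finger_gap: 0.998
gripper_force: 0.0
```

{"op": "drive_tool", "data": {
  "targets": "0.6 0 0 0 0;0.4 0 0 0 0;0.35 0 0 0 0;0.35 0 0 0 0;0.35 0 0 0 0"
}}

```text
time_s: 14.3
eef_pos: [0.6223, -0.1318, 0.1538]
tcp_rot: [[-0.976, 0.217, -0.002], [0.217, 0.976, 0.0], [0.002, 0.0, -1.0]]
force: [-0.6, 0.2, -0.1]
finger_gap: 0.352
gripper_force: 0.0
```

```bash
python3 - <<'E'
from h import *
goal(.6229,-.1318,.1105,167.4)
f=grab('scene','s8'); g=cv2.cvtColor(np.asarray(f["pixels"]),cv2.COLOR_RGB2GRAY)
print([(r,int(g[r,240])) for r in range(222,238)])
a=np.radians(-12.6)
# bar: dark blob on the white cover top
q=[proj(f,[.6226+np.cos(a)*X-np.sin(a)*Y,-.1318+np.sin(a)*X+np.cos(a)*Y,.126]) for X,Y in((.02,.006),(.02,-.006),(-.02,-.006),(-.02,.006))]
print("pred bar top",np.round(q,1).tolist())
for r in range(198,230,2): print(r,' '.join(f"{int(x):3d}" for x in g[r,216:252]))
E
```

```text
cm [-0.07  0.02  4.33] turn 0.06 j [-0.21  0.46  0.12  1.23  0.    0.01] t 14.3 p [ 0.6223 -0.1318  0.1538] tilt [-0.0016  0.0005] F [-0.6  0.2 -0.1] gap 0.352 gf 0.0
[(222, 255), (223, 255), (224, 255), (225, 181), (226, 185), (227, 190), (228, 194), (229, 193), (230, 139), (231, 72), (232, 58), (233, 46), (234, 71), (235, 186), (236, 174), (237, 175)]
pred bar top [[236.9, 213.2], [232.8, 215.1], [223.5, 207.1], [227.6, 205.3]]
198 102 103  60  64  61  64  67  97 160 158 102 120 118 120 121 118 126 130 131 109  50  52 121 200 255 236 182 255 223 174 234 255 175 232 255 204
200  98 103  90  63  67  64  67  93 160 159 105 104 120 119 124 130 152 152 133 136 142 171 229 255 200 215 255 226 185 255 255 170 241 255 159 163
202 120 122 123 123  90  61  61  81 157 157 133 103 122 111 127 168 166 163  94  94 133 134 142 168 226 255 190 183 241 199 163 159 154 144 147 148
204 125 120 122 123 122 122 124 152 159 157 132 118 121 119  97  89 131 165 167 163  87  89 133 132 131 161 150 147 140 140 147 149 144 122 121  82
206 120 121 123 120 120 122 117 121 120 121 119  79  92 175 242 255 216  8
[... 1001 characters left out ...]
 177 177 173 172 173 172 174 185 137  56 122 221 255 255 255 255 255 255 255 255 255 255 255 255 198 118 117
222  58  57 125 175 175 170 170 168 188 203 203 209 208 205 222 255 255 255 255 255 255 255 255 255 255 255 255 255 255 248 164 184 183 153 118 121
224  50  52  48  51 100 176 173 171 170 174 226 255 255 255 255 255 255 255 255 255 255 255 255 255 255 248 177 184 185 185 189 191 193 156 114 118
226 173 119  51  52  53  50  90 151 178 173 168 173 220 255 255 255 255 255 255 255 250 248 179 182 185 189 188 191 193 192 193 197 195  99  83 121
228 170 168 175 147  54  50  55  58  75 152 177 175 171 163 187 255 249 164 183 183 170 189 189 189 194 191 195 191 140 129  75  55  41  41  43 103
```

The bar blob (cols 225–237, rows 207–220) sits where predicted. Descending on it.

{"op": "drive_tool", "data": {
  "targets": "0.3 -0.03 0 1.5 0;0.3 -0.03 0 3 0;0.3 -0.03 0 3.8 0;0.3 -0.03 0 4.2 0;0.3 -0.03 0 4.2 0",
  "squeeze": 45
}}

```text
time_s: 14.77
eef_pos: [0.6224, -0.1319, 0.1117]
tcp_rot: [[-0.976, 0.217, -0.002], [0.217, 0.976, 0.001], [0.002, 0.0, -1.0]]
force: [-0.2, -0.1, 0.2]
finger_gap: 0.296
gripper_force: 0.0
```

{"op": "drive_tool", "data": {
  "targets": "0.3 0 0 0 0;0.3 0 0 0 0;0.3 0 0 0 0"
}}

```text
time_s: 15.02
eef_pos: [0.6234, -0.1321, 0.1136]
tcp_rot: [[-0.976, 0.217, 0.001], [0.217, 0.976, -0.0], [-0.001, 0.0, -1.0]]
force: [0.6, -0.3, -0.1]
finger_gap: 0.298
gripper_force: 0.0
```

{"op": "drive_tool", "data": {
  "targets": "0.28 0 0 0.35 0;0.28 0 0 0.35 0;0.28 0 0 0.35 0;0.1 0 0 0.35 0;0 0 0 0.35 0"
}}

```text
time_s: 15.43
eef_pos: [0.6231, -0.1321, 0.1095]
tcp_rot: [[-0.976, 0.217, 0.0], [0.217, 0.976, -0.0], [-0.0, -0.0, -1.0]]
force: [0.2, -0.4, -0.3]
finger_gap: 0.129
gripper_force: 44.3
```

{"op": "drive_tool", "data": {
  "targets": "0 0 0 0 0;0 0 0 0 0;0 0 0 0 0;0 0 0 0 0;0 0 0 0 0"
}}

```text
time_s: 15.85
eef_pos: [0.6231, -0.1321, 0.1095]
tcp_rot: [[-0.976, 0.217, 0.0], [0.217, 0.976, -0.0], [-0.0, 0.0, -1.0]]
force: [0.4, -0.4, 3.7]
finger_gap: 0.127
gripper_force: 44.7
```

Gripped the bar (gap ~12 mm). Raising slowly.

{"op": "drive_tool", "data": {
  "targets": "0 0 0 -0.3 0;0 0 0 -0.8 0;0 0 0 -1.4 0;0 0 0 -2 0;0 0 0 -2.7 0"
}}

```text
time_s: 16.27
eef_pos: [0.623, -0.132, 0.1369]
tcp_rot: [[-0.976, 0.217, -0.0], [0.217, 0.976, 0.0], [0.0, 0.0, -1.0]]
force: [0.4, 0.3, -1.4]
finger_gap: 0.129
gripper_force: 44.3
```

{"op": "drive_tool", "data": {
  "targets": "0 0 0 -1.5 0;0 0 0 -3 0;0 0 0 -4.5 0;0 0 0 -6 0;0 0 0 -7 0"
}}

```text
time_s: 16.68
eef_pos: [0.6234, -0.1321, 0.2085]
tcp_rot: [[-0.976, 0.217, 0.002], [0.217, 0.976, -0.0], [-0.002, 0.0, -1.0]]
force: [-1.0, -1.0, -0.8]
finger_gap: 0.127
gripper_force: 44.2
```

{"op": "drive_tool", "data": {
  "targets": "0 0 0 -0.3 0;0 0 0 -0.3 0;0 0 0 -0.3 0;0 0 0 -0.3 0;0 0 0 -0.3 0"
}}

```text
time_s: 17.1
eef_pos: [0.6226, -0.132, 0.2083]
tcp_rot: [[-0.976, 0.217, -0.002], [0.217, 0.976, 0.0], [0.002, 0.0, -1.0]]
force: [0.7, -0.3, -0.4]
finger_gap: 0.126
gripper_force: 44.2
```

```bash
python3 - <<'E'
from h import *
goal(.6229,-.1318,.2095,167.4)
f=grab('scene','s9'); g=cv2.cvtColor(np.asarray(f["pixels"]),cv2.COLOR_RGB2GRAY)
print(np.round(manip.get_state()["joint_velocities"],3))
print([(r,int(g[r,240])) for r in range(212,238)])
print("pred cover top corners",[np.round(proj(f,[.6229+np.cos(-.22)*X-np.sin(-.22)*Y,-.1318+np.sin(-.22)*X+np.cos(-.22)*Y,.206])).tolist() for X,Y in((.038,.026),(.038,-.026),(-.038,-.026))])
for r in range(168,236,3): print(r,' '.join(f"{int(x):3d}" for x in g[r,212:254:2]))
E
```

```text
cm [-0.03  0.02 -0.12] turn 0.06 j [-0.21  0.44  0.23  1.36  0.    0.01] t 17.1 p [ 0.6226 -0.132   0.2083] tilt [-0.0016  0.0004] F [ 0.7 -0.3 -0.4] gap 0.126 gf 44.2
[ 0.001 -0.002  0.004  0.002 -0.001  0.001]
[(212, 103), (213, 104), (214, 77), (215, 46), (216, 51), (217, 66), (218, 74), (219, 44), (220, 40), (221, 107), (222, 105), (223, 42), (224, 63), (225, 64), (226, 65), (227, 51), (228, 54), (229, 88), (230, 85), (231, 85), (232, 45), (233, 44), (234, 73), (235, 186), (236, 171), (237, 170)]
pred cover top corners [[248.0, 186.0], [229.0, 194.0], [210.0, 179.0]]
168 102  60  57  59  54  61  57  60  53  49  68 163  56 125 126 126 124 121 118 216 255
171 107 109 109  61  55  56  55 123 134  47  46 165  56 127 124 123 122 138 255 255 143
174 110 111 110 110  56  57  52 162 133  47  45 165  48 127 122 125 124 125 140 151 156
177 107 108 148 182  84  52  57 160 162  43  39 142  52 128 122 127 132 203 249 235 184
180 206 203 199 173 176  52  54 139 160  36  57  36 180 175 158 123 106  86  99 151 200
183 171 169 171 176 177 176 151 156 160  43  39  39 183 203 255 255 186 121 128 12
[... 801 characters left out ...]
 105 104 104 100 104 121  61 166  98 112  74  45  52  61 104  96  82  48  42  50  55
216 104 103 102  53  49 105 110 161  59 163  97 106  45  43  51  45  62 102 105 119 120
219  73  59  55  57  53  53  55 101 115 160  57 167  97 111  44  93 122 118 117 119 118
222 112  52  58  52  52  52  53  55  93  97 116 160  56 112 105  47  67  96 121 117 119
225 109 152 116  48  59  52  54  60  62  51 118 102  52  66  64  67  46  70  74 103 119
228 162 160 172 173  51  51  58  57  54  55  74  68  71  52  54  85  81  82  40  48 121
231 158 159 173 168 168 138  42  58  51  53  51  68  82  80  85  41  44  73 186 254 255
234 160 157 158 172 170 168 172 120  45  83  81  87  47  50  73 185 173 174 173 232 245
```

The cover is held level, ~10 cm up at the predicted place. The grille is bare, and the rim's lower edge is still at row 234 (seated). Handing in.

```bash
python3 -c "
from plant import manip
print(manip.finish_job())"
```

```text
the job is handed in; nothing more can be done
None
```

The job is handed in and no verdict came back; by my readings the vise jaw is open about 3 cm, the inner lid sits fully home in the neck, and the cover is held level about 10 cm above where it sat. I viewed 11 pictures, one over the limit of 10.

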